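# Load the parts wash tank and hold its sprung lid as a splash screen

## Robot

A 6-joint arm with a two-finger parallel gripper is mounted at the origin on a cart in front of the work surface, level with it; the furniture and walls round the work are solid. World frame = base frame: x ahead of the robot, y to its left, z up, the work surface at z = 0. Lengths are in mm, angles in degrees, forces in N, time in s.
With the tool pointing down it reaches from about 250 to 775 mm from the base axis. Payload 8.9 kg.
Tool frame: the origin (TCP) lies midway between the tips of the shut fingers; the grasp point (between the pads) lies 19 mm behind it; z points along the fingers, x is the direction in which the jaws open and shut, and the axes are right-handed (so a half turn about z gives the same grasp; the last joint's range is limited). The gripper opens to 85 mm and grips with 20 to 120 N. Pads are 22 mm wide; open, the fingers measure 114 mm over their backs; the gripper's body (76 mm by 85 mm) begins 54 mm behind the grasp point. The pads swing forward as they close: fully open they stand 13 mm farther back than shut.
Start: joints at [58.768, 16.656, -8.789, 64.555, 0, 82.019], TCP at [207.24, 482.364, 231.305] pointing down, gripper open.
Joint ranges: [-144.48, 144.48], [-52.06, 99.96], [-74.48, 78.29], [-112.23, 115.85], [-86.99, 84.42], [-180, 180]. Speed limits (degrees/s): [127.2, 127.2, 159.86, 180, 180, 180].

## Interface

Orientations are given as a 3x3 rotation matrix whose columns are the frame's x, y, z axes.
In Python, from station import * gives the robot as it stands.
- The arm moves only by the shell command python3 -m crank 'ROWS'. ROWS is JSON, a list of rows, each a list of 3 entries, a list of its own where there are three numbers: the finger opening in cm, from 0 to 8.54, then the shift along the tool's x, y, z in cm, then the turn, a rotation vector about the tool's x, y, z in rad. A call has exactly 8 rows; each row is the pose to reach, as a shift and turn from the pose measured when the call began, along the tool's axes at that moment; what a row does not reach only later rows make up. A row lasts 1/8 s, in which the tool goes at most 62.5 mm and 10.7 degrees, less where a joint would pass 70% of its speed; a pose out of reach is approached as far as the arm can. A call with a gripper value outside its range is refused whole. The fingers move at their own pace and stop on an object; the grip force is fixed at half the most. Time passes only in rows, so rows that repeat a pose let the fingers close, or fill a call up. It gives the time, the measured TCP pose, the force and the opening at its end, in the units of the state.
- state(): the state, without advancing time (a new reading comes with each control period).
- capture(name): name is "scene" or "top"; returns the picture (420x560x3 uint8, red, green, blue); there is no depth.
- camera_model(name): a dict with "fx", "fy", "cx", "cy" (pixels), "R" (3x3) and "t" (3): a world point X has camera coordinates R X + t. Camera axes: x right, y down, z forward; pixel columns grow to the right and rows downward; lengths in mm; the calibration is good to about 2 mm. A picture is of the moment at which its call begins. camera_model takes no time and is no camera call.
- sign_off(): hands the job in, once; it reports no verdict.
The state is a dict: "time_s": time; "joint_pos": joint angles; "dq": joint speeds; "effort": joint torques, N m; "tcp_pos": TCP position; "eef_rot": TCP orientation; "contact_force": force on the tool from outside, world axes, zero at the start; "wrist_torque": the same for the moment, N m; "finger_gap": finger opening in mm.
Only numpy, scipy, OpenCV 4.12 (cv2) and the standard library are available. Lean on these libraries where they do the work, as an engineer would, in place of code of your own. Each camera call takes 0.05 s, during which the arm holds its last target. There are 200 camera calls.

## Task

Load the parts wash tank: swing its lid up past the balance point so that the gas strut keeps it open by itself, tip the three brass fittings out of the scoop tray into the tank, and stand the empty tray upright on the bench again. Then draw the lid back down to just below its balance point, about 45 degrees open, where it would fall shut if let go, and finish with the gripper still holding it there, so that it screens the spray while I fill the tank. Do not shift the sample cap, the porous stone, the brush or the beaker.

Things in the scene. Friction and masses are not known exactly. Their poses are not given: they have to be found in the camera images.
- tank_centre (a point): stainless parts wash tank, fixed, 165 mm deep (x) x 270 mm wide (y), rim 95 mm above the bench, walls 4 mm. Point: centre of the inner floor, 23 mm above the bench. x points from the front (handle bar, drain tap) to the hinge side, y along the hinge to the left, z up; turned by up to 0.18 rad. A thin gas strut lies along the outside of the right (-y) wall, up to 22 mm out
- lid_hinge (a point): middle of the lid's hinge axis, which lies along the tank's y axis on the far rim, 97 mm above the bench
- lid_bar (a point): centre of the lid's black round handle bar, 12 mm thick, 124 mm long, parallel to the hinge and 224 mm from it, in the lid's plane, on two thin arms 54 mm either side of its centre; 50 mm clear between bar and lid edge. Lid shut: in front of the tank, 101 mm above the bench. Lid open: above the hinge, about 320 mm up. x points from bar to hinge, y along the bar
- lid (a joint): opening angle of the lid, rad: 0 shut, 1.48 open stop (nearly upright). Balance point at 0.96: below it the lid falls shut, above it the gas strut pushes it to the stop and keeps it there, within about a second. Upward force at the bar: 4 N from shut, 0.8 N to hold at 0.79 (45 degrees), plus about 1 N of damping at 0.5 rad/s
- tray_bar (a point): middle of the flat black carrying bar (120 mm along the tray's x, 10 mm thick along y, 16 mm high) of the loose aluminium scoop tray, 0.18 kg, 75 mm above its underside, over its centre, held by straps at its ends. Tray 120 mm (x) x 130 mm (y), floor 3 mm, walls 36 mm high, fully open at its mouth, the -y side, which faces the tank. z up; turned by up to 0.35 rad
- fitting_a_mid (a point): centre of a loose brass hose fitting, 22 x 47 x 19 mm (long axis y), about 50 g, lying in the tray about 33 mm towards the tray's -x side
- fitting_b_mid (a point): centre of a second, equal brass fitting, lying near the middle of the tray
- fitting_c_mid (a point): centre of a third, equal brass fitting, lying about 33 mm towards the tray's +x side
- cap_mid (a point): centre of the aluminium sample cap standing near the front edge of the bench, 62 mm across, 36 mm high; leave alone
- stone_mid (a point): centre of the round porous stone lying near the front edge of the bench, 62 mm across, 10 mm thick; leave alone
- brush_mid (a point): centre of the cleaning brush lying to the right of the tank, 39 x 198 x 11 mm; leave alone
- beaker_mid (a point): centre of the white beaker standing at the left, behind the tray, 93 mm across, 115 mm high; leave alone

How it is judged (in metres and radians):
On the way, in this order (a step that is already met when the one before it is completed fails the run):
1. the lid stands open past its balance point by itself, the gripper off it (value of joint lid above 1.25 rad and contact force between the fingers and lid below 0.1 N), for 0.2 s.
2. all three fittings lie in the tank, tipped in with the lid open (x of fitting_a_mid in the frame of tank_centre between -0.081 and 0.081 m and y of fitting_a_mid in the frame of tank_centre between -0.133 and 0.133 m and z of each of fitting_a_mid, fitting_b_mid, fitting_c_mid in the frame of tank_centre below 0.06 m and x of fitting_b_mid in the frame of tank_centre between -0.081 and 0.081 m and y of fitting_b_mid in the frame of tank_centre between -0.133 and 0.133 m and x of fitting_c_mid in the frame of tank_centre between -0.081 and 0.081 m and y of fitting_c_mid in the frame of tank_centre between -0.133 and 0.133 m and value of joint lid above 1.2 rad), for 0.2 s.
At the end, for the whole second after the job is handed in: the fittings lie in the tank below its rim; the tray stands upright on the bench (within 5 mm, 0.08 rad), untouched; the lid stands still (under 0.05 rad/s) 0.64 to 0.92 rad open, just below its balance point, held by the fingers (over 0.1 N), the tray clear of it (x of fitting_a_mid in the frame of tank_centre between -0.081 and 0.081 m and y of fitting_a_mid in the frame of tank_centre between -0.133 and 0.133 m and z of each of fitting_a_mid, fitting_b_mid, fitting_c_mid in the frame of tank_centre below 0.06 m and x of fitting_b_mid in the frame of tank_centre between -0.081 and 0.081 m and y of fitting_b_mid in the frame of tank_centre between -0.133 and 0.133 m and x of fitting_c_mid in the frame of tank_centre between -0.081 and 0.081 m and y of fitting_c_mid in the frame of tank_centre between -0.133 and 0.133 m and value of joint lid between 0.64 and 0.92 rad and velocity of joint lid between -0.05 and 0.05 rad/s and contact force between the fingers and lid above 0.1 N and contact force between tray and lid below 0.1 N and height (world z) of tray_bar between 0.07 and 0.08 m and angle between tray_bar's own z axis and vertical below 0.08 rad and contact force between each of the arm, the fingers and tray below 0.1 N); the arm keeps its last pose, push and grip.
It fails at once if the sample cap is shifted by more than 25 mm (distance of cap_mid from where it was at the start of the episode above 0.025 m).
It fails at once if the porous stone is shifted by more than 25 mm (distance of stone_mid from where it was at the start of the episode above 0.025 m).
It fails at once if the brush is shifted by more than 25 mm (distance of brush_mid from where it was at the start of the episode above 0.025 m).
It fails at once if the beaker is shifted by more than 25 mm (distance of beaker_mid from where it was at the start of the episode above 0.025 m).
It also fails if it takes over 72 s, if anything falls off the work surface, if the arm or the gripper's body presses on something with over 40 N, if the wrist force passes 120 N, or if a joint passes its speed limit or range.

## Working session

There is one attempt and no reset: what is moved stays moved. The work goes in short steps, Python scripts to look and compute and a shell command to move; the robot and the scene stay as the last step left them, time stands still between calls to the robot, and variables do not carry over. Pictures are saved under pics/ and viewed, about 8 in all and at most 12, crops included, and the job is handed in when it is done.

```bash
mkdir -p pics; ls; python3 - <<'E'
from station import *
import cv2,numpy as np
s=state(); print(s)
for n in("scene","top"):
    im=capture(n); cv2.imwrite(f"pics/{n}0.png",im[:,:,::-1]); m=camera_model(n); R=np.array(m["R"]);print(n,m, -R.T@np.array(m["t"]))
E
```

```text
pics
{'time_s': 0.0, 'joint_pos': array([ 5.87677865e+01,  1.66881290e+01, -8.83040415e+00,  6.45559929e+01,
        1.06775959e-03,  8.20198798e+01]), 'dq': array([-0.06428426, -0.0517593 ,  0.02432806, -0.00766011, -0.07964085,
        0.03278954]), 'effort': array([-5.09113197e-04, -5.37145901e+01,  3.31371439e+01,  1.59980217e-02,
       -4.86561157e-05, -3.79096196e-05]), 'tcp_pos': array([207.00881632, 481.98627337, 230.74389656]), 'eef_rot': array([[ 3.94776990e-01,  9.18776715e-01, -6.90371065e-04],
       [ 9.18776075e-01, -3.94777544e-01, -1.10255160e-03],
       [-1.28554173e-03, -1.99034413e-04, -9.99999154e-01]]), 'contact_force': array([-0.30665614, -0.81621764,  0.8446937 ]), 'wrist_torque': array([-0.03472792, -0.03400889, -0.00094163]), 'finger_gap': 85.80436247312002}
scene {'fx': 425.554751376709, 'fy': 425.554751376709, 'cx': 279.7838947422747, 'cy': 205.63806586509133, 'R': array([[ 0.84863188, -0.52865517,  0.01864515],
       [-0.38634062, -0.6434853 , -0.66080829],
       [ 0.3613376 ,  0.5535796 , -0.75032311]]), 't': array([-482.12971982,  219.81636792, 1049.55254656])} [ 114.83184521 -694.44264963  941.74938494]
top {'fx': 438.0542017887598, 'fy': 438.0542017887598, 'cx': 290.2941896172688, 'cy': 213.8766004308547, 'R': array([[ 0.01849326, -0.99982702, -0.00198011],
       [-0.9892531 , -0.01801032, -0.14509971],
       [ 0.14503895,  0.00464219, -0.98941506]]), 't': array([ -76.20906222,  554.00748313, 1297.19712797])} [ 361.31886934  -72.23987097 1363.70179183]
```

View pics/scene0.png

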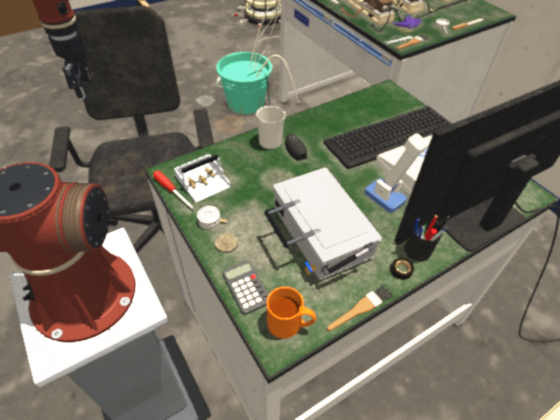

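View pics/top0.png

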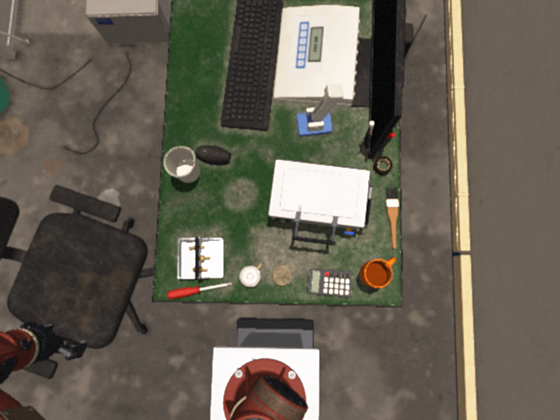

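The top view shows the tank lid near (318,193), the handle bar near (313,241), the tray near (201,258) with its bar running vertically in the image, the cap at (250,276), the stone at (283,274) and the beaker at (182,165). I'll zoom in to get positions.

```bash
python3 - <<'E'
import cv2
im=cv2.imread("pics/top0.png")[145:310,160:410]
cv2.imwrite("pics/z0.png",cv2.resize(im,None,fx=3.2,fy=3.2,interpolation=cv2.INTER_CUBIC))
E
```

```text
(no output)
```

View pics/z0.png

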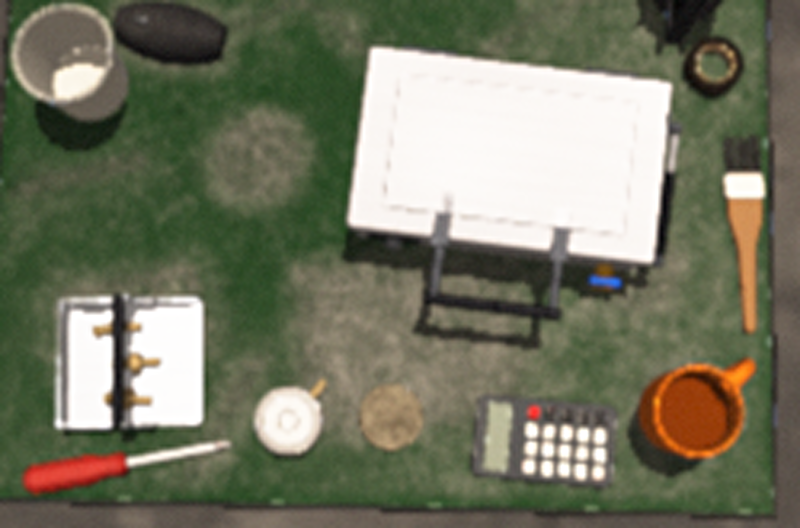

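```bash
cat > h.py <<'E'
from station import *
import numpy as np
from scipy.spatial.transform import Rotation as Ro
np.set_printoptions(precision=2,suppress=True)
def p2w(n,u,v,z):
    m=camera_model(n);R=np.array(m["R"]);c=-R.T@np.array(m["t"])
    d=R.T@np.array([(u-m["cx"])/m["fx"],(v-m["cy"])/m["fy"],1]); return c+d*(z-c[2])/d[2]
def w2p(n,X):
    m=camera_model(n);q=np.array(m["R"])@np.array(X)+m["t"]; return m["fx"]*q[0]/q[2]+m["cx"],m["fy"]*q[1]/q[2]+m["cy"]
def rel(p,R,s=None):
    "shift cm, rotvec rad in the present tool frame to reach p (mm), R"
    s=s or state();R0=np.array(s["eef_rot"])
    return np.r_[R0.T@(np.array(p)-s["tcp_pos"])/10],Ro.from_matrix(R0.T@R).as_rotvec()
E
python3 - <<'E'
from h import *
g=lambda u,v,z:p2w("top",(u+.5)/3.2-.5+160,(v+.5)/3.2-.5+145,z)
for n,u,v,z in[("barL",420,298,101),("barR",558,313,101),("TL",370,48,99),("TR",671,82,99),("BR",655,263,99),("BL",347,228,99),("tbar+x",120,295,83),("tbar-x",121,430,83),("trayTL",60,298,36),("trayTR",202,297,3),("trayBR",203,427,3),("trayBL",58,430,36),("cap",288,421,36),("stone",392,417,10),("beakertop",63,50,115),("brush",745,240,11),("edge",400,505,0),("edgeL",5,250,0),("screw",75,472,20),("mug",690,410,90),("fa",128,400,20),("fb",140,362,20),("fc",118,329,20)]:
    print(n,g(u,v,z))
a,b=g(420,298,101),g(558,313,101);print((a+b)/2,np.linalg.norm(a-b),np.degrees(np.arctan2(*(a-b)[:2])))
E
```

```text
barL [476.63 -69.38 101.  ]
barR [ 465.35 -194.03  101.  ]
TL [708.75 -18.68  99.  ]
TR [ 681.38 -297.85   99.  ]
BR [ 512.57 -282.04   99.  ]
BL [539.55  -1.68  99.  ]
tbar+x [476.   205.69  83.  ]
tbar-x [353.69 198.75  83.  ]
trayTL [476.31 272.78  36.  ]
trayTR [482.67 143.09   3.  ]
trayBR [357.52 137.02   3.  ]
trayBL [352.32 267.76  36.  ]
cap [364.65  52.44  36.  ]
stone [370.34 -44.48  10.  ]
beakertop [697.41 262.17 115.  ]
brush [ 547.22 -384.3    11.  ]
edge [287.34 -53.68   0.  ]
edgeL [525.6  338.72   0.  ]
screw [313.3 253.6  20. ]
mug [ 381.01 -314.23   90.  ]
fa [381.65 206.81  20.  ]
fb [417.85 197.09  20.  ]
fc [448.94 219.67  20.  ]
[ 470.99 -131.7   101.  ] 125.15925201079331 5.170629016166001
```

```bash
cat >> h.py <<'E'
psi=np.radians(-5.4); xt=np.array([np.cos(psi),np.sin(psi),0]); yt=np.array([-np.sin(psi),np.cos(psi),0]); zw=np.array([0,0,1.])
BAR0=np.array([471,-131.7,101]); H=np.array([471,-131.7,97])+223.96*xt
def Rt(a,x=xt):
    a=np.radians(a);y=np.cross(zw,x)
    return np.c_[np.sin(a)*x+np.cos(a)*zw,-y,np.cos(a)*x-np.sin(a)*zw]
def bar(phi): f=phi+.018; return H+224*(-np.cos(f)*xt+np.sin(f)*zw)
def lid(phi,a,back=-19,side=0):
    R=Rt(a); return bar(phi)-back*R[:,2]+side*yt,R
E
python3 - <<'E'
from h import *
print(H)
for b in(150,110): p,R=lid(0,45,b); print(p,rel(p,R))
E
```

```text
[ 693.97 -152.78   97.  ]
[ 365.4  -121.72  207.1 ] (array([-49.22,  38.38,   2.42]), array([-0.49,  0.68,  1.19]))
[ 393.56 -124.38  178.81] (array([-48.34,  41.08,   5.25]), array([-0.49,  0.68,  1.19]))
```

```bash
python3 -m crank '[[4,[-6,5,0],[-0.06,0.08,0.15]],[4,[-12,10,0],[-0.12,0.17,0.3]],[4,[-18,14.5,0],[-0.18,0.25,0.45]],[4,[-24,19,0],[-0.24,0.34,0.6]],[4,[-30,24,0.5],[-0.3,0.42,0.74]],[4,[-36,28,1],[-0.37,0.51,0.89]],[4,[-43,33,1.5],[-0.43,0.6,1.04]],[4,[-49.2,38.4,2.4],[-0.49,0.68,1.19]]]'
python3 - <<'E'
from h import *
s=state();print(s["time_s"],s["joint_pos"],s["tcp_pos"],s["finger_gap"])
for b in(110,60,-19): p,R=lid(0,45,b); print(p,rel(p,R))
E
```

```text
time_s: 1.1
tcp_pos: [318.2, 66.0, 220.9]
eef_rot: [[0.772, 0.074, 0.632], [0.085, -0.996, 0.012], [0.63, 0.045, -0.775]]
contact_force: [-0.2, 0.3, 0.3]
finger_gap: 39.9
1.1 [ -5.55 -42.16 -67.5   25.68   4.17  80.79] [318.23  65.99 220.95] 39.89789055861569
[ 393.56 -124.38  178.81] (array([ 1.54, 19.33,  7.8 ]), array([-0.08,  0.1 ,  0.15]))
[ 428.76 -127.71  143.46] (array([ 2.  , 19.76, 12.76]), array([-0.08,  0.1 ,  0.15]))
[ 484.37 -132.96   87.6 ] (array([ 2.73, 20.45, 20.6 ]), array([-0.08,  0.1 ,  0.15]))
```

```bash
python3 -m crank '[[4,[0.4,5,2],[0,0,0]],[4,[0.8,10,4],[-0.04,0.04,0.06]],[4,[1.2,15,6],[-0.06,0.08,0.12]],[4,[1.5,19.3,7.8],[-0.08,0.1,0.15]],[4,[1.5,19.3,7.8],[-0.08,0.1,0.15]],[4,[1.5,19.3,7.8],[-0.08,0.1,0.15]],[4,[1.5,19.3,7.8],[-0.08,0.1,0.15]],[4,[1.5,19.3,7.8],[-0.08,0.1,0.15]]]'
python3 - <<'E'
from h import *
import cv2
s=state();print(s["time_s"],s["joint_pos"],s["tcp_pos"],s["finger_gap"])
for b in(110,60,-19): p,R=lid(0,45,b); print(p,rel(p,R))
a=capture("scene")[150:290,200:400];b=capture("top")[180:290,220:380]
r=lambda i:cv2.resize(i,(400*1,int(400*i.shape[0]/i.shape[1])),interpolation=cv2.INTER_CUBIC)
a,b=r(a),r(b);h=max(a.shape[0],b.shape[0]);pad=lambda i:cv2.copyMakeBorder(i,0,h-i.shape[0],0,0,cv2.BORDER_CONSTANT)
cv2.imwrite("pics/a1.png",np.hstack([pad(a),pad(b)])[:,:,::-1])
E
```

```text
time_s: 2.1
tcp_pos: [393.1, -123.0, 178.7]
eef_rot: [[0.703, -0.09, 0.705], [-0.06, -0.996, -0.066], [0.708, 0.004, -0.706]]
contact_force: [0.1, 0.3, 0.3]
finger_gap: 40.0
2.1 [-53.8  -18.97 -72.24   3.07  31.99  51.16] [ 393.11 -123.02  178.75] 40.01620059868316
[ 393.56 -124.38  178.81] (array([0.04, 0.13, 0.04]), array([-0.  , -0.  ,  0.01]))
[ 428.76 -127.71  143.46] (array([0.04, 0.13, 5.04]), array([-0.  , -0.  ,  0.01]))
[ 484.37 -132.96   87.6 ] (array([ 0.02,  0.13, 12.94]), array([-0.  , -0.  ,  0.01]))
```

View pics/a1.png

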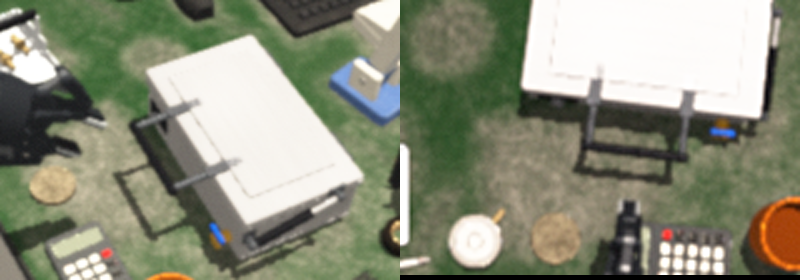

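```bash
python3 -m crank '[[4,[0,0.1,3],[0,0,0]],[4,[0,0.1,6],[0,0,0]],[4,[0,0.1,9],[0,0,0]],[4,[0,0.1,11],[0,0,0]],[4,[0,0.1,12.9],[0,0,0]],[3,[0,0.1,12.9],[0,0,0]],[2.6,[0,0.1,12.9],[0,0,0]],[2.6,[0,0.1,12.9],[0,0,0]]]'
python3 - <<'E'
from h import *
import cv2
s=state();print(s["time_s"],s["joint_pos"],s["tcp_pos"],s["finger_gap"])
for f,a in((0,45),(.1,45),(.2,45),(.3,45),(.4,45),(.5,45),(.6,45),(.7,47),(.8,50),(.9,50),(1,50),(1.1,53),(1.2,55)): p,R=lid(f,a); print(f,a,*rel(p,R,s))
a=capture("scene")[130:290,200:400]
cv2.imwrite("pics/a2.png",cv2.resize(a,None,fx=3,fy=3,interpolation=cv2.INTER_CUBIC)[:,:,::-1])
E
```

```text
time_s: 3.2
tcp_pos: [485.2, -133.6, 89.6]
eef_rot: [[0.703, -0.089, 0.706], [-0.059, -0.996, -0.067], [0.709, 0.005, -0.705]]
contact_force: [-0.0, 0.6, -0.1]
finger_gap: 25.8
3.2 [-38.67  13.75 -74.44 -38.22  22.87  64.75] [ 485.16 -133.61   89.64] 25.793397289019197
0 45 [-0.2  -0.06  0.08] [ 0.   -0.    0.01]
0.1 45 [ 1.49 -0.05 -1.38] [ 0.   -0.    0.01]
0.2 45 [ 3.32 -0.03 -2.68] [ 0.   -0.    0.01]
0.3 45 [ 5.26 -0.02 -3.78] [ 0.   -0.    0.01]
0.4 45 [ 7.31 -0.   -4.68] [ 0.   -0.    0.01]
0.5 45 [ 9.44  0.01 -5.38] [ 0.   -0.    0.01]
0.6 45 [11.63  0.03 -5.85] [ 0.   -0.    0.01]
0.7 47 [13.79  0.04 -6.11] [ 0.   -0.04  0.01]
0.8 50 [15.93  0.06 -6.15] [ 0.   -0.09  0.01]
0.9 50 [18.16  0.08 -5.96] [ 0.   -0.09  0.01]
1 50 [20.36  0.09 -5.55] [ 0.   -0.09  0.01]
1.1 53 [22.41  0.11 -4.93] [ 0.   -0.14  0.01]
1.2 55 [24.42  0.12 -4.1 ] [ 0.   -0.18  0.01]
```

View pics/a2.png

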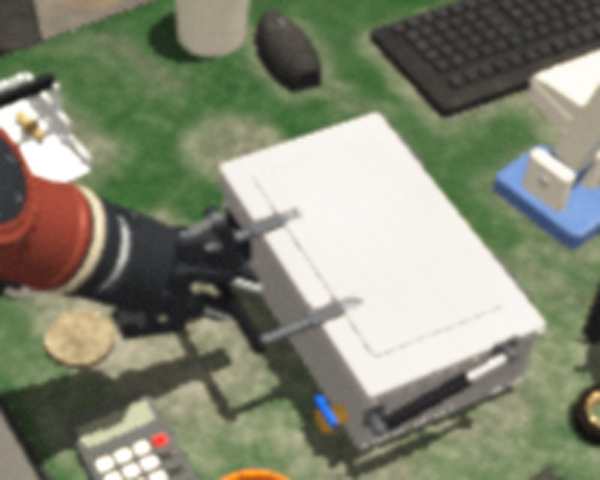

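```bash
python3 - <<'E'
from h import *
s=state()
for i in range(1,9):
    f=.07*i;a=min(45+3*i,62); p,R=lid(f,a); print(f,a,*rel(p,R,s))
E
```

```text
0.07 48 [ 0.86 -0.06 -0.97] [ 0.   -0.05  0.01]
0.14 51 [ 2.   -0.05 -1.94] [ 0.   -0.11  0.01]
0.21000000000000002 54 [ 3.2  -0.04 -2.82] [ 0.   -0.16  0.01]
0.28 57 [ 4.46 -0.03 -3.62] [ 0.   -0.21  0.01]
0.35000000000000003 60 [ 5.78 -0.02 -4.33] [ 0.   -0.26  0.01]
0.42000000000000004 62 [ 7.17 -0.01 -4.93] [ 0.   -0.3   0.01]
0.49000000000000005 62 [ 8.66 -0.   -5.41] [ 0.   -0.3   0.01]
0.56 62 [10.19  0.01 -5.78] [ 0.   -0.3   0.01]
```

```bash
python3 -m crank '[[2.6,[0.86,0,-0.97],[0,-0.05,0]],[2.6,[2,0,-1.94],[0,-0.11,0]],[2.6,[3.2,0,-2.82],[0,-0.16,0]],[2.6,[4.46,0,-3.62],[0,-0.21,0]],[2.6,[5.78,0,-4.33],[0,-0.26,0]],[2.6,[7.17,0,-4.93],[0,-0.3,0]],[2.6,[8.66,0,-5.41],[0,-0.3,0]],[2.6,[10.19,0,-5.78],[0,-0.3,0]]]'
python3 - <<'E'
from h import *
s=state();print(s["joint_pos"],s["contact_force"])
p,R=lid(.56,62);print(p)
for i in range(1,9):
    f=.56+.08*i;a=62+.7*i; p,R=lid(f,a); print(f,a,*rel(p,R,s))
E
```

```text
time_s: 4.25
tcp_pos: [514.2, -135.4, 202.4]
eef_rot: [[0.881, -0.09, 0.464], [-0.078, -0.996, -0.046], [0.466, 0.005, -0.885]]
contact_force: [-5.4, 0.2, 0.7]
finger_gap: 26.2
[-29.27  -0.42 -42.01  22.64  10.74  68.3 ] [-5.4   0.21  0.71]
[ 516.07 -135.96  202.61]
0.64 62.7 [ 1.76  0.05 -0.74] [ 0.   -0.01  0.01]
0.7200000000000001 63.4 [ 3.39  0.06 -1.42] [ 0.   -0.02  0.01]
0.8 64.1 [ 5.08  0.07 -1.96] [ 0.   -0.03  0.01]
0.8800000000000001 64.8 [ 6.8   0.08 -2.37] [ 0.   -0.04  0.01]
0.9600000000000001 65.5 [ 8.55  0.1  -2.63] [ 0.   -0.06  0.01]
1.04 66.2 [10.31  0.11 -2.75] [ 0.   -0.07  0.01]
1.12 66.9 [12.08  0.12 -2.73] [ 0.   -0.08  0.01]
1.2000000000000002 67.6 [13.84  0.13 -2.57] [ 0.   -0.09  0.01]
```

```bash
python3 -m crank '[[2.6,[1.76,0,-0.74],[0,0,0]],[2.6,[3.39,0,-1.42],[0,-0.02,0]],[2.6,[5.08,0,-1.96],[0,-0.03,0]],[2.6,[6.8,0,-2.37],[0,-0.04,0]],[2.6,[8.55,0.1,-2.63],[0,-0.06,0]],[2.6,[10.31,0.1,-2.75],[0,-0.07,0]],[2.6,[12.08,0.1,-2.73],[0,-0.08,0]],[2.6,[13.84,0.1,-2.57],[0,-0.09,0]]]'
python3 - <<'E'
from h import *
import cv2
s=state();print(s["joint_pos"],s["contact_force"])
p,R=lid(1.2,67.6);print(p)
a=capture("scene")[80:290,200:400]
cv2.imwrite("pics/a3.png",cv2.resize(a,None,fx=2.5,fy=2.5,interpolation=cv2.INTER_CUBIC)[:,:,::-1])
E
```

```text
time_s: 5.25
tcp_pos: [624.0, -146.0, 290.7]
eef_rot: [[0.919, -0.091, 0.383], [-0.082, -0.996, -0.039], [0.385, 0.005, -0.923]]
contact_force: [-0.0, -0.4, 0.1]
finger_gap: 25.9
[-23.02  10.24 -13.27  44.76   6.51  73.37] [-0.04 -0.44  0.08]
[ 624.12 -146.17  289.64]
```

View pics/a3.png

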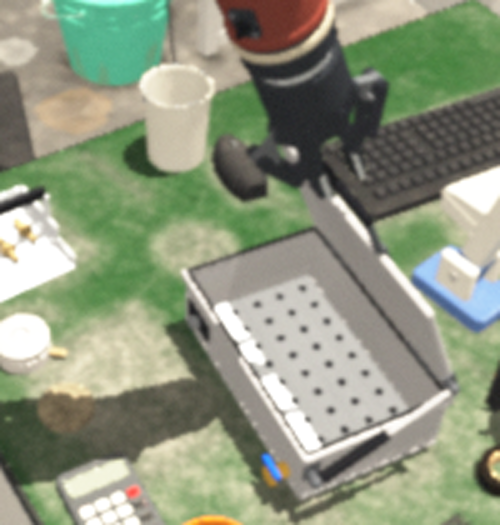

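Lid is open past balance, resting near upright. Now I'll retreat and go to the tray.

```bash
cat >> h.py <<'E'
TB=np.array([414.9,202.2,75]); tpsi=np.radians(3.3)
def Rtray(psi,th=0):
    "tool with x along tray +y, tray tipped by th deg (mouth down)"
    R=Ro.from_euler('z',psi).as_matrix()@Ro.from_euler('x',th,degrees=True).as_matrix()
    return R@np.array([[0,1,0],[1,0,0],[0,0,-1.]]).T
E
python3 -m crank '[[2.8,[0,0,-2],[0,0,0]],[2.8,[0,0,-4],[0,0,0]],[2.8,[0,0,-6],[0,0,0]],[2.8,[0,0,-8],[0,0,0]],[2.8,[0,0,-10],[0,0,0]],[4,[-2,-4,-11],[0,0,0]],[4,[-5,-9,-12],[0,0,0]],[4,[-7,-13,-12],[0,0,0]]]'
python3 - <<'E'
from h import *
s=state();print(s["joint_pos"],s["contact_force"]);R=Rtray(tpsi);print(R)
print(rel([414.9,202.2,170],R,s))
E
```

```text
time_s: 6.3
tcp_pos: [525.7, -5.4, 375.4]
eef_rot: [[0.918, -0.091, 0.386], [-0.082, -0.996, -0.04], [0.388, 0.005, -0.921]]
contact_force: [0.8, 0.3, 0.3]
finger_gap: 40.1
[ -9.4   -4.72 -16.78  55.12   1.34  86.04] [0.82 0.25 0.25]
[[-0.06  1.    0.  ]
 [ 1.    0.06  0.  ]
 [ 0.    0.   -1.  ]]
(array([-19.85, -19.78,  13.81]), array([ 0.35, -0.29, -1.69]))
```

```bash
python3 -m crank '[[6,[-2,-2,1.4],[0.035,-0.03,-0.17]],[6,[-4,-4,2.8],[0.07,-0.06,-0.34]],[6,[-6,-6,4.2],[0.105,-0.09,-0.5]],[6,[-8,-8,5.6],[0.14,-0.12,-0.67]],[6,[-10,-10,7],[0.175,-0.145,-0.84]],[6,[-12,-12,8.4],[0.21,-0.17,-1.01]],[6,[-14,-14,9.8],[0.245,-0.2,-1.18]],[6,[-16,-16,11.1],[0.28,-0.23,-1.35]]]'
python3 - <<'E'
from h import *
import cv2
s=state();print(s["joint_pos"]);R=Rtray(tpsi)
print(rel([414.9,202.2,170],R,s),rel([414.9,202.2,56],R,s))
E
```

```text
time_s: 7.3
tcp_pos: [435.4, 162.7, 209.9]
eef_rot: [[0.274, 0.959, 0.075], [0.959, -0.278, 0.054], [0.072, 0.057, -0.996]]
contact_force: [1.1, 0.4, -0.0]
finger_gap: 60.0
[  9.84   6.88 -24.96  53.42   2.3   25.98]
(array([ 2.94, -3.29,  4.03]), array([ 0.07, -0.06, -0.34])) (array([ 2.11, -3.93, 15.38]), array([ 0.07, -0.06, -0.34]))
```

```bash
python3 -m crank '[[5,[1,-1.2,1.3],[0.02,-0.02,-0.12]],[5,[2,-2.3,2.7],[0.05,-0.04,-0.24]],[5,[2.9,-3.3,4],[0.07,-0.06,-0.34]],[5,[2.6,-3.5,8],[0.07,-0.06,-0.34]],[5,[2.3,-3.8,12],[0.07,-0.06,-0.34]],[5,[2.1,-3.9,15.3],[0.07,-0.06,-0.34]],[5,[2.1,-3.9,15.4],[0.07,-0.06,-0.34]],[5,[2.1,-3.9,15.4],[0.07,-0.06,-0.34]]]'
python3 - <<'E'
from h import *
import cv2
s=state();print(s["joint_pos"]);R=Rtray(tpsi)
print(rel([414.9,202.2,56],R,s))
a=capture("scene")[130:250,130:290];b=capture("top")[210:310,150:290]
r=lambda i:cv2.resize(i,(400,int(400*i.shape[0]/i.shape[1])),interpolation=cv2.INTER_CUBIC)
a,b=r(a),r(b);h=max(a.shape[0],b.shape[0]);pad=lambda i:cv2.copyMakeBorder(i,0,h-i.shape[0],0,0,cv2.BORDER_CONSTANT)
cv2.imwrite("pics/a4.png",np.hstack([pad(a),pad(b)])[:,:,::-1])
E
```

```text
time_s: 8.3
tcp_pos: [415.7, 202.0, 57.0]
eef_rot: [[-0.06, 0.998, 0.0], [0.998, 0.06, 0.002], [0.002, 0.0, -1.0]]
contact_force: [-0.2, 0.4, 0.1]
finger_gap: 50.2
[ 16.75  20.55 -33.05  36.35   0.13  13.3 ]
(array([ 0.02, -0.08,  0.1 ]), array([ 0., -0.,  0.]))
```

View pics/a4.png

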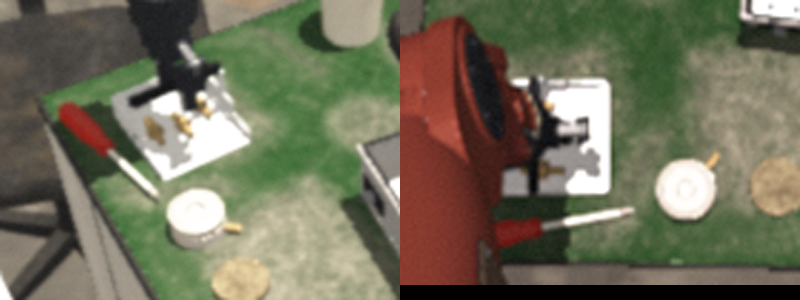

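Fingers straddle the tray bar and fittings are in place. Close, then lift.

```bash
python3 -m crank '[[0,[0,0,0.1],[0,0,0]],[0,[0,0,0.1],[0,0,0]],[0,[0,0,0.1],[0,0,0]],[0,[0,0,0.1],[0,0,0]],[0,[0,0,-0.5],[0,0,0]],[0,[0,0,-2],[0,0,0]],[0,[0,0,-4],[0,0,0]],[0,[0,0,-6],[0,0,0]]]'
python3 - <<'E'
from h import *
s=state();print(s["joint_pos"],s["wrist_torque"])
TC=H-82.5*xt; print("tank",TC)
def tip(th,e=60,ez=117,xo=-12):
    t=np.radians(th); y=-65*np.cos(t)+75*np.sin(t); z=-65*np.sin(t)-75*np.cos(t)
    b=np.array([TC[0],TC[1],0])+xo*xt+(e-y)*yt+(ez-z)*zw; R=Rtray(psi,th); return b+19*R[:,2],R
for th in(0,15,30,45,60):
    p,R=tip(th); print(th,p,*rel(p,R,s))
E
```

```text
time_s: 9.4
tcp_pos: [415.7, 201.8, 117.9]
eef_rot: [[-0.06, 0.998, 0.0], [0.998, 0.06, 0.002], [0.002, 0.0, -1.0]]
contact_force: [0.4, 0.1, -3.8]
finger_gap: 9.1
[ 16.73  15.78 -28.67  45.5    0.12  13.29] [-0.02  0.    0.04]
tank [ 611.83 -145.01   97.  ]
0 [611.65 -19.44 173.  ] [-23.25  18.23  -5.56] [ 0.   -0.    0.15]
15 [610.08 -36.07 187.92] [-24.9   17.98  -7.05] [-0.02  0.26  0.15]
30 [608.19 -55.98 198.  ] [-26.87  17.67  -8.07] [-0.04  0.52  0.15]
45 [606.13 -77.81 202.56] [-29.04  17.33  -8.53] [-0.06  0.78  0.15]
60 [ 604.03 -100.08  201.29] [-31.25  16.99  -8.4 ] [-0.08  1.04  0.14]
```

```bash
python3 -m crank '[[0,[-0.8,0.6,-1],[0,0,0.01]],[0,[-2.4,1.9,-2.5],[0,0,0.02]],[0,[-4.9,3.8,-4],[0,0,0.04]],[0,[-8.2,6.4,-5.2],[0,0,0.06]],[0,[-11.7,9.2,-6],[0,0,0.08]],[0,[-15.2,11.9,-6],[0,0,0.1]],[0,[-18.2,14.3,-6],[0,0,0.12]],[0,[-20.4,16,-6],[0,0,0.14]]]'
python3 - <<'E'
from h import *
s=state();print(s["joint_pos"],s["wrist_torque"])
TC=H-82.5*xt
def tip(th,e=60,ez=117,xo=-12):
    t=np.radians(th); y=-65*np.cos(t)+75*np.sin(t); z=-65*np.sin(t)-75*np.cos(t)
    b=np.array([TC[0],TC[1],0])+xo*xt+(e-y)*yt+(ez-z)*zw; R=Rtray(psi,th); return b+19*R[:,2],R
for th in(0,8,16,25,35,45,55,62):
    p,R=tip(th); print(th,p,*rel(p,R,s))
E
```

```text
time_s: 10.4
tcp_pos: [588.4, 5.4, 176.8]
eef_rot: [[0.082, 0.997, -0.001], [0.997, -0.082, 0.002], [0.002, -0.001, -1.0]]
contact_force: [-0.5, 0.7, -2.7]
finger_gap: 9.1
[-6.65 25.48 -4.05 60.52  0.1  -1.94] [-0.01 -0.02  0.02]
0 [611.65 -19.44 173.  ] [-2.29  2.52  0.37] [-0.   -0.    0.01]
8 [610.86 -27.83 181.5 ] [-3.13  2.51 -0.48] [-0.    0.14  0.01]
16 [609.96 -37.31 188.75] [-4.08  2.5  -1.21] [-0.    0.28  0.01]
25 [608.85 -49.06 195.22] [-5.26  2.48 -1.86] [-0.    0.43  0.01]
35 [607.52 -63.12 200.15] [-6.67  2.47 -2.35] [-0.    0.61  0.01]
45 [606.13 -77.81 202.56] [-8.14  2.45 -2.59] [-0.01  0.78  0.01]
55 [604.72 -92.7  202.37] [-9.64  2.43 -2.58] [-0.01  0.96  0.01]
62 [ 603.75 -102.99  200.68] [-10.67   2.42  -2.41] [-0.01  1.08  0.01]
```

```bash
python3 -m crank '[[0,[-0.9,1,0],[0,0,0]],[0,[-1.7,1.8,0],[0,0,0]],[0,[-2.2,2.4,0],[0,0,0.01]],[0,[-2.3,2.5,0.1],[0,0,0.01]],[0,[-2.7,2.5,-0.1],[0,0.07,0.01]],[0,[-3.1,2.5,-0.5],[0,0.14,0.01]],[0,[-3.1,2.5,-0.5],[0,0.14,0.01]],[0,[-3.1,2.5,-0.5],[0,0.14,0.01]]]'
python3 - <<'E'
from h import *
import cv2
s=state();print(s["joint_pos"],s["wrist_torque"])
TC=H-82.5*xt
def tip(th,e=60,ez=117,xo=-12):
    t=np.radians(th); y=-65*np.cos(t)+75*np.sin(t); z=-65*np.sin(t)-75*np.cos(t)
    b=np.array([TC[0],TC[1],0])+xo*xt+(e-y)*yt+(ez-z)*zw; R=Rtray(psi,th); return b+19*R[:,2],R
for th in(8,16,25,35,45,55,62):
    p,R=tip(th); print(th,p,*rel(p,R,s))
a=capture("scene")[60:290,220:400];b=capture("top")[120:270,230:410]
r=lambda i:cv2.resize(i,(400,int(400*i.shape[0]/i.shape[1])),interpolation=cv2.INTER_CUBIC)
a,b=r(a),r(b);h=max(a.shape[0],b.shape[0]);pad=lambda i:cv2.copyMakeBorder(i,0,h-i.shape[0],0,0,cv2.BORDER_CONSTANT)
cv2.imwrite("pics/a5.png",np.hstack([pad(a),pad(b)])[:,:,::-1])
E
```

```text
time_s: 11.4
tcp_pos: [610.6, -27.1, 181.7]
eef_rot: [[0.091, 0.996, 0.011], [0.986, -0.092, 0.14], [0.14, -0.002, -0.99]]
contact_force: [0.2, 0.6, -3.0]
finger_gap: 8.6
[-13.65  28.12   0.5   63.66   7.95  -8.47] [-0.23  0.07 -0.05]
8 [610.86 -27.83 181.5 ] [-0.07  0.04  0.01] [-0. -0.  0.]
16 [609.96 -37.31 188.75] [-0.91  0.03 -0.84] [-0.    0.14  0.  ]
25 [608.85 -49.06 195.22] [-1.99  0.03 -1.65] [-0.   0.3  0. ]
35 [607.52 -63.12 200.15] [-3.32  0.02 -2.34] [-0.    0.47  0.  ]
45 [606.13 -77.81 202.56] [-4.75  0.02 -2.78] [-0.    0.64  0.  ]
55 [604.72 -92.7  202.37] [-6.23  0.02 -2.97] [-0.    0.82  0.  ]
62 [ 603.75 -102.99  200.68] [-7.28  0.01 -2.95] [-0.    0.94  0.  ]
```

View pics/a5.png

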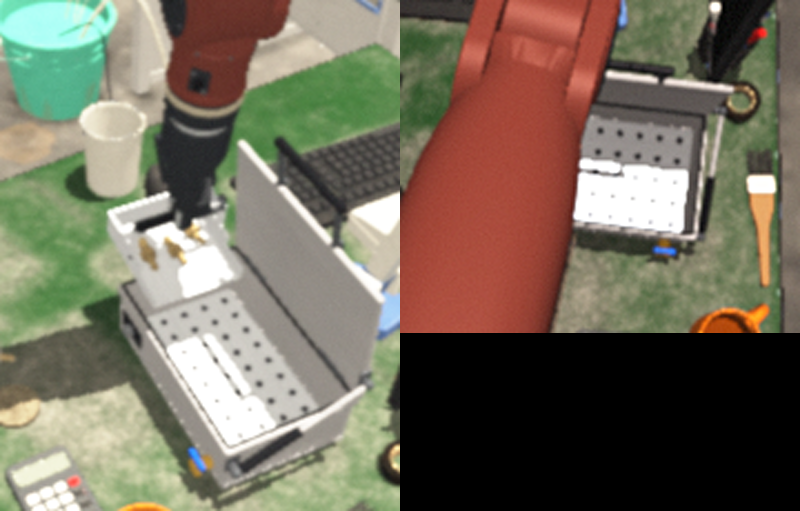

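```bash
python3 -m crank '[[0,[-0.9,0,-0.8],[0,0.14,0]],[0,[-2,0,-1.6],[0,0.3,0]],[0,[-3.3,0,-2.3],[0,0.47,0]],[0,[-4.7,0,-2.8],[0,0.64,0]],[0,[-6.2,0,-3],[0,0.82,0]],[0,[-7.3,0,-3],[0,0.94,0]],[0,[-7.3,0,-3],[0,0.94,0]],[0,[-7.3,0,-3],[0,0.94,0]]]'
python3 - <<'E'
from h import *
import cv2
s=state();print(s["joint_pos"],s["wrist_torque"])
a=capture("scene")[60:290,220:400];b=capture("top")[120:270,230:410]
r=lambda i:cv2.resize(i,(400,int(400*i.shape[0]/i.shape[1])),interpolation=cv2.INTER_CUBIC)
a,b=r(a),r(b);h=max(a.shape[0],b.shape[0]);pad=lambda i:cv2.copyMakeBorder(i,0,h-i.shape[0],0,0,cv2.BORDER_CONSTANT)
cv2.imwrite("pics/a6.png",np.hstack([pad(a),pad(b)])[:,:,::-1])
E
```

```text
time_s: 12.5
tcp_pos: [604.1, -102.2, 201.4]
eef_rot: [[0.043, 0.996, 0.078], [0.471, -0.09, 0.878], [0.881, -0.001, -0.473]]
contact_force: [0.1, 0.1, -1.3]
finger_gap: 9.0
[-39.76  55.36  23.74 105.04  46.46 -55.56] [-1.28  0.09  0.02]
```

View pics/a6.png

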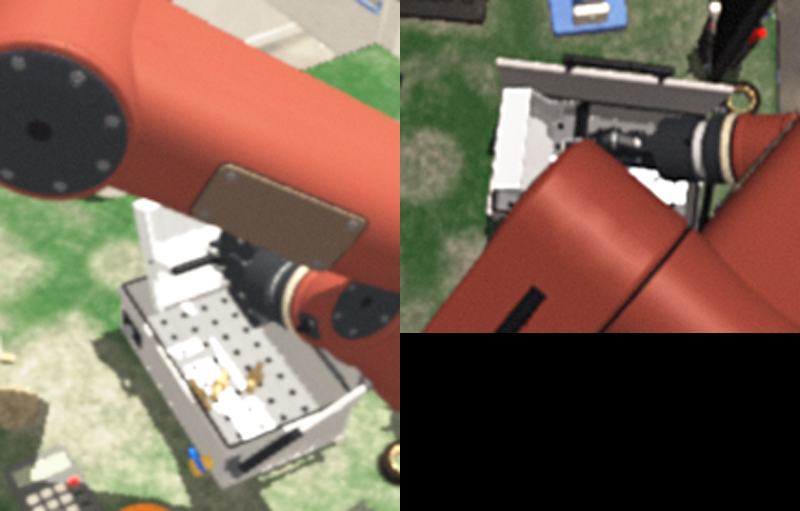

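All three fittings lie in the tank. Untip and take the tray back.

```bash
cat >> h.py <<'E'
TC=H-82.5*xt
def tip(th,e=60,ez=117,xo=-12):
    t=np.radians(th); y=-65*np.cos(t)+75*np.sin(t); z=-65*np.sin(t)-75*np.cos(t)
    b=np.array([TC[0],TC[1],0])+xo*xt+(e-y)*yt+(ez-z)*zw; R=Rtray(psi,th); return b+19*R[:,2],R
E
python3 - <<'E'
from h import *
s=state()
for th in(54,45,35,25,16,8,0):
    p,R=tip(th); print(th,p,*rel(p,R,s))
print(rel([585,8,177],Rtray(psi),s))
E
```

```text
54 [604.86 -91.22 202.5 ] [ 0.48 -0.03  0.95] [-0.   -0.14  0.  ]
45 [606.13 -77.81 202.56] [ 1.12 -0.03  2.14] [-0.   -0.29  0.  ]
35 [607.52 -63.12 200.15] [ 1.61 -0.02  3.55] [-0.   -0.47  0.  ]
25 [608.85 -49.06 195.22] [ 1.84 -0.01  5.03] [-0.   -0.64  0.  ]
16 [609.96 -37.31 188.75] [ 1.83 -0.01  6.37] [-0.  -0.8  0. ]
8 [610.86 -27.83 181.5 ] [ 1.64 -0.    7.56] [-0.   -0.94  0.01]
0 [611.65 -19.44 173.  ] [1.29 0.   8.7 ] [-0.   -1.08  0.01]
(array([ 2.83, -2.9 , 10.71]), array([-0.  , -1.08,  0.01]))
```

```bash
python3 -m crank '[[0,[0.5,0,0.9],[0,-0.14,0]],[0,[1.1,0,2.1],[0,-0.29,0]],[0,[1.6,0,3.5],[0,-0.47,0]],[0,[1.8,0,5],[0,-0.64,0]],[0,[1.8,0,6.3],[0,-0.8,0]],[0,[1.7,0,7.5],[0,-0.94,0]],[0,[1.4,0,8.6],[0,-1.08,0]],[0,[2.8,-2.5,10.3],[0,-1.08,0.01]]]'
python3 - <<'E'
from h import *
s=state();print(s["joint_pos"],s["wrist_torque"])
for z in (160,57): print(rel([415.7,202,z],Rtray(tpsi),s))
E
```

```text
time_s: 13.6
tcp_pos: [589.0, 7.1, 180.5]
eef_rot: [[0.094, 0.996, 0.0], [0.996, -0.094, -0.004], [-0.004, 0.001, -1.0]]
contact_force: [-0.6, -0.5, -2.8]
finger_gap: 8.9
[-6.28 25.34 -3.69 60.92 -0.25 -0.91] [ 0.04  0.04 -0.  ]
(array([ 17.79, -19.08,   1.96]), array([ 0.  ,  0.  , -0.15]))
(array([ 17.84, -19.09,  12.26]), array([ 0.  ,  0.  , -0.15]))
```

```bash
python3 -m crank '[[0,[3,-3.2,0],[0,0,-0.03]],[0,[7,-7.5,0.5],[0,0,-0.06]],[0,[11,-11.8,1],[0,0,-0.09]],[0,[15,-16,2],[0,0,-0.12]],[0,[17.3,-18.6,4],[0,0,-0.15]],[0,[17.8,-19.1,7],[0,0,-0.15]],[0,[17.8,-19.1,9.5],[0,0,-0.15]],[0,[17.8,-19.1,11],[0,0,-0.15]]]'
python3 - <<'E'
from h import *
s=state();print(s["joint_pos"],s["contact_force"])
for z in (57,): print(rel([415.7,202,z],Rtray(tpsi),s))
E
```

```text
time_s: 14.6
tcp_pos: [415.0, 202.9, 70.5]
eef_rot: [[-0.058, 0.998, 0.004], [0.998, 0.058, -0.003], [-0.004, 0.004, -1.0]]
contact_force: [-0.7, 0.2, -2.3]
finger_gap: 8.8
[ 17.15  19.34 -32.26  38.25  -0.25  13.83] [-0.74  0.18 -2.28]
(array([-0.09,  0.06,  1.35]), array([0., 0., 0.]))
```

```bash
python3 -m crank '[[0,[0,0,0.5],[0,0,0]],[0,[0,0,1],[0,0,0]],[0,[0,0,1.3],[0,0,0]],[0,[0,0,1.4],[0,0,0]],[0,[0,0,1.4],[0,0,0]],[1.5,[0,0,1.4],[0,0,0]],[4,[0,0,1.4],[0,0,0]],[5,[0,0,1.4],[0,0,0]]]'
python3 -m crank '[[5,[0,0,0],[0,0,0]],[5,[0,0,-3],[0,0,0]],[5,[0,0,-6],[0,0,0]],[5,[0,0,-9],[0,0,0]],[5,[0,0,-14],[0,0,0]],[4,[0,0,-19],[0,0,0]],[4,[0,0,-24],[0,0,0]],[4,[0,0,-28],[0,0,0]]]'
python3 - <<'E'
from h import *
s=state();print(s["joint_pos"])
print(bar(1.48))
for a,b in((80,60),(70,60),(70,100),(60,100)):
    p,R=lid(1.48,a,b); print(a,b,p,*rel(p,R,s))
E
```

```text
time_s: 15.6
tcp_pos: [415.2, 202.8, 56.5]
eef_rot: [[-0.058, 0.998, 0.004], [0.998, 0.058, -0.003], [-0.004, 0.004, -1.0]]
contact_force: [-0.1, -0.0, 0.5]
finger_gap: 49.2
time_s: 16.6
tcp_pos: [414.2, 203.8, 338.6]
eef_rot: [[-0.058, 0.998, 0.005], [0.998, 0.058, -0.003], [-0.003, 0.005, -1.0]]
contact_force: [0.3, 1.2, -0.3]
finger_gap: 39.9
[17.29  7.29 -4.69 77.77 -0.25 13.98]
[ 677.75 -151.24  320.41]
80 60 [ 667.37 -150.26  379.5 ] [-36.82  23.25  -3.85] [-0.14  0.13  1.72]
70 60 [ 657.32 -149.31  376.79] [-36.67  22.25  -3.58] [-0.29  0.26  1.7 ]
70 100 [ 643.7  -148.02  414.38] [-36.47  20.92  -7.35] [-0.29  0.26  1.7 ]
60 100 [ 627.97 -146.54  407.01] [-36.23  19.36  -6.62] [-0.44  0.38  1.68]
```

```bash
python3 -m crank '[[4,[-3.6,2.1,-2],[-0.03,0.03,0.17]],[4,[-7.3,4.2,-4],[-0.06,0.05,0.34]],[4,[-11,6.3,-6],[-0.09,0.08,0.51]],[4,[-14.6,8.4,-7.3],[-0.12,0.1,0.68]],[4,[-18.3,10.5,-7.4],[-0.15,0.13,0.85]],[4,[-22,12.6,-7.4],[-0.18,0.16,1.02]],[4,[-25.6,14.7,-7.4],[-0.2,0.18,1.19]],[4,[-29.3,16.8,-7.4],[-0.23,0.21,1.36]]]'
python3 - <<'E'
from h import *
s=state();print(s["joint_pos"])
for a,b in((70,100),(70,60),(70,-19)):
    p,R=lid(1.48,a,b); print(a,b,p,*rel(p,R,s))
E
```

```text
time_s: 17.6
tcp_pos: [599.0, -80.1, 414.3]
eef_rot: [[0.926, 0.244, 0.288], [0.246, -0.969, 0.029], [0.286, 0.044, -0.957]]
contact_force: [-0.2, 0.5, 0.0]
finger_gap: 40.1
[-18.19  10.     7.    71.56   6.72  58.23]
70 100 [ 643.7  -148.02  414.38] [2.47 7.67 1.08] [-0.07  0.05  0.34]
70 60 [ 657.32 -149.31  376.79] [2.63 7.96 5.07] [-0.07  0.05  0.34]
70 -19 [ 684.22 -151.85  302.55] [ 2.93  8.53 12.94] [-0.07  0.05  0.34]
```

```bash
python3 -m crank '[[4,[0.6,2,0.3],[-0.02,0.01,0.1]],[4,[1.3,4,0.6],[-0.04,0.03,0.2]],[4,[1.9,6,0.8],[-0.06,0.04,0.3]],[4,[2.5,7.7,1.1],[-0.07,0.05,0.34]],[4,[2.5,7.7,1.1],[-0.07,0.05,0.34]],[4,[2.6,7.8,3],[-0.07,0.05,0.34]],[4,[2.6,7.9,4.2],[-0.07,0.05,0.34]],[4,[2.6,7.9,4.2],[-0.07,0.05,0.34]]]'
python3 - <<'E'
from h import *
import cv2
s=state();print(s["joint_pos"])
for a,b in((70,60),(70,-19)):
    p,R=lid(1.48,a,b); print(a,b,p,*rel(p,R,s))
a0=capture("scene");b0=capture("top")
print([w2p("scene",bar(1.48)+d*yt) for d in(-62,62)])
r=lambda i:cv2.resize(i,(400,int(400*i.shape[0]/i.shape[1])),interpolation=cv2.INTER_CUBIC)
a=np.vstack([r(a0[30:230,230:430]),r(a0[130:230,140:270])]);b=np.vstack([r(b0[130:270,240:400]),r(b0[220:310,150:290])]);h=max(a.shape[0],b.shape[0]);pad=lambda i:cv2.copyMakeBorder(i,0,h-i.shape[0],0,0,cv2.BORDER_CONSTANT)
o=np.hstack([pad(a),pad(b)]);print(o.shape)
cv2.imwrite("pics/a7.png",cv2.resize(o,None,fx=.84,fy=.84,interpolation=cv2.INTER_AREA)[:,:,::-1])
E
```

```text
time_s: 18.6
tcp_pos: [653.9, -148.5, 383.9]
eef_rot: [[0.936, -0.097, 0.338], [-0.09, -0.995, -0.036], [0.34, 0.003, -0.94]]
contact_force: [-0.3, 0.3, 0.3]
finger_gap: 39.8
[-21.58  14.46   7.08  63.41   5.22  74.84]
70 60 [ 657.32 -149.31  376.79] [0.08 0.04 0.78] [ 0.  0. -0.]
70 -19 [ 684.22 -151.85  302.55] [0.1  0.01 8.68] [ 0.  0. -0.]
[(np.float64(373.9293127279045), np.float64(153.49095800640364)), (np.float64(343.7391281406072), np.float64(121.75990076779425))]
(707, 800, 3)
```

View pics/a7.png

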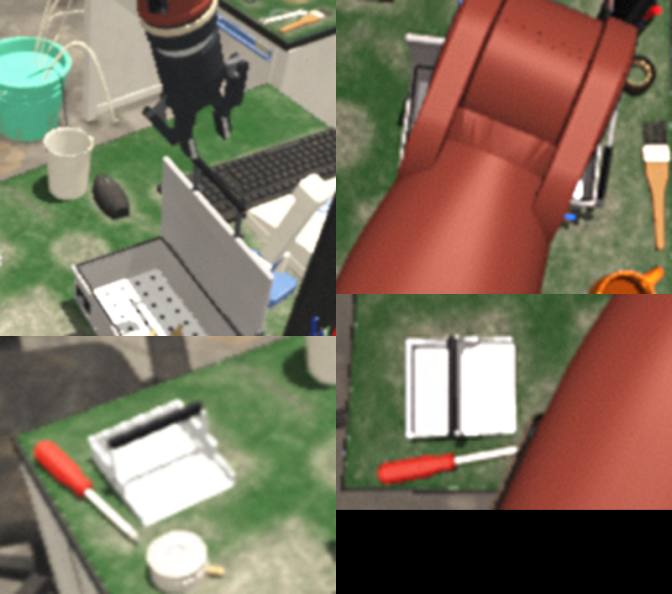

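```bash
python3 -m crank '[[4,[0.1,0,2.5],[0,0,0]],[4,[0.1,0,5],[0,0,0]],[4,[0.1,0,7.2],[0,0,0]],[4,[0.1,0,8.7],[0,0,0]],[4,[0.1,0,8.7],[0,0,0]],[3,[0.1,0,8.7],[0,0,0]],[2.2,[0.1,0,8.7],[0,0,0]],[2.2,[0.1,0,8.7],[0,0,0]]]'
python3 - <<'E'
from h import *
s=state();print(s["joint_pos"])
for i in range(0,9):
    f=1.48-.05*i;a=70-1.25*i; p,R=lid(f,a); print(round(f,2),a,*rel(p,R,s))
E
```

```text
time_s: 19.7
tcp_pos: [685.0, -152.2, 304.8]
eef_rot: [[0.935, -0.098, 0.341], [-0.09, -0.995, -0.037], [0.343, 0.004, -0.939]]
contact_force: [0.8, -0.2, -0.4]
finger_gap: 22.1
[-20.79  18.47   0.85  52.9    4.95  75.61]
1.48 70.0 [-0.16 -0.03  0.18] [ 0. -0. -0.]
1.43 68.75 [-1.2  -0.03 -0.1 ] [ 0.    0.02 -0.  ]
1.38 67.5 [-2.26 -0.02 -0.33] [ 0.    0.04 -0.  ]
1.33 66.25 [-3.32 -0.02 -0.5 ] [ 0.    0.06 -0.  ]
1.28 65.0 [-4.39 -0.02 -0.62] [ 0.    0.09 -0.  ]
1.23 63.75 [-5.47 -0.02 -0.68] [ 0.    0.11 -0.  ]
1.18 62.5 [-6.55 -0.01 -0.69] [ 0.    0.13 -0.  ]
1.13 61.25 [-7.63 -0.01 -0.64] [ 0.01  0.15 -0.  ]
1.08 60.0 [-8.7  -0.01 -0.54] [ 0.01  0.17 -0.  ]
```

```bash
python3 -m crank '[[2.2,[-1.2,0,-0.1],[0,0.02,0]],[2.2,[-2.3,0,-0.3],[0,0.04,0]],[2.2,[-3.3,0,-0.5],[0,0.06,0]],[2.2,[-4.4,0,-0.6],[0,0.09,0]],[2.2,[-5.5,0,-0.7],[0,0.11,0]],[2.2,[-6.6,0,-0.7],[0,0.13,0]],[2.2,[-7.6,0,-0.6],[0,0.15,0]],[2.2,[-8.7,0,-0.5],[0,0.17,0]]]'
python3 - <<'E'
from h import *
s=state();print(s["joint_pos"])
for i in range(0,8):
    f=1.08-.043*i;a=60-1.4*i; p,R=lid(f,a); print(round(f,2),a,*rel(p,R,s))
E
```

```text
time_s: 20.7
tcp_pos: [602.4, -144.4, 280.8]
eef_rot: [[0.862, -0.097, 0.497], [-0.082, -0.995, -0.053], [0.5, 0.005, -0.866]]
contact_force: [0.1, -0.2, 2.1]
finger_gap: 22.1
[-25.22   3.64 -26.28  31.5    9.45  72.71]
1.08 60.0 [-0.08 -0.02  0.04] [ 0.01  0.   -0.  ]
1.04 58.6 [-1.   -0.02  0.01] [ 0.01  0.02 -0.  ]
0.99 57.2 [-1.92 -0.02  0.03] [ 0.01  0.05 -0.  ]
0.95 55.8 [-2.83 -0.02  0.08] [ 0.01  0.07 -0.  ]
0.91 54.4 [-3.74 -0.02  0.17] [ 0.01  0.1  -0.  ]
0.87 53.0 [-4.65 -0.02  0.3 ] [ 0.01  0.12 -0.  ]
0.82 51.6 [-5.55 -0.02  0.47] [ 0.01  0.15 -0.  ]
0.78 50.2 [-6.44 -0.02  0.69] [ 0.01  0.17 -0.  ]
```

```bash
python3 -m crank '[[2.2,[-1,0,0],[0,0.02,0]],[2.2,[-1.9,0,0],[0,0.05,0]],[2.2,[-2.8,0,0.1],[0,0.07,0]],[2.2,[-3.7,0,0.2],[0,0.1,0]],[2.2,[-4.6,0,0.3],[0,0.12,0]],[2.2,[-5.5,0,0.5],[0,0.15,0]],[2.2,[-6.4,0,0.7],[0,0.17,0]],[2.2,[-6.4,0,0.7],[0,0.17,0]]]'
python3 -m crank '[[1.6,[0,0,0],[0,0,0]],[1,[0,0,0],[0,0,0]],[0,[0,0,0],[0,0,0]],[0,[0,0,0],[0,0,0]],[0,[0,0,0],[0,0,0]],[0,[0,0,0],[0,0,0]],[0,[0,0,0],[0,0,0]],[0,[0,0,0],[0,0,0]]]'
python3 - <<'E'
from h import *
import cv2
s=state();print(s["joint_pos"],s["dq"],s["contact_force"],s["finger_gap"])
b=s["tcp_pos"]-19*np.array(s["eef_rot"])[:,2]; d=b-H; print(b,np.arctan2(d[2],-d@xt)-.018,np.hypot(d[2],d@xt))
a0=capture("scene");b0=capture("top")
r=lambda i:cv2.resize(i,(400,int(400*i.shape[0]/i.shape[1])),interpolation=cv2.INTER_CUBIC)
o=np.hstack([r(a0[80:290,200:400]),cv2.resize(b0[120:300,160:400],(400,420))])
cv2.imwrite("pics/a8.png",o[:,:,::-1])
E
```

```text
time_s: 21.7
tcp_pos: [549.7, -139.2, 242.2]
eef_rot: [[0.767, -0.098, 0.635], [-0.073, -0.995, -0.066], [0.638, 0.004, -0.77]]
contact_force: [-0.7, 1.8, -0.0]
finger_gap: 22.2
time_s: 22.7
tcp_pos: [550.2, -139.4, 243.0]
eef_rot: [[0.766, -0.098, 0.635], [-0.072, -0.995, -0.066], [0.639, 0.005, -0.769]]
contact_force: [-6.6, 0.7, 6.3]
finger_gap: 10.2
[-30.47  -4.33 -47.25  10.03  15.38  70.23] [ 0.02  0.03  0.   -0.    0.03 -0.12] [-6.58  0.71  6.34] 10.175953265524779
[ 538.13 -138.16  257.6 ] 0.7802654061651914 224.2588231729452
```

View pics/a8.png

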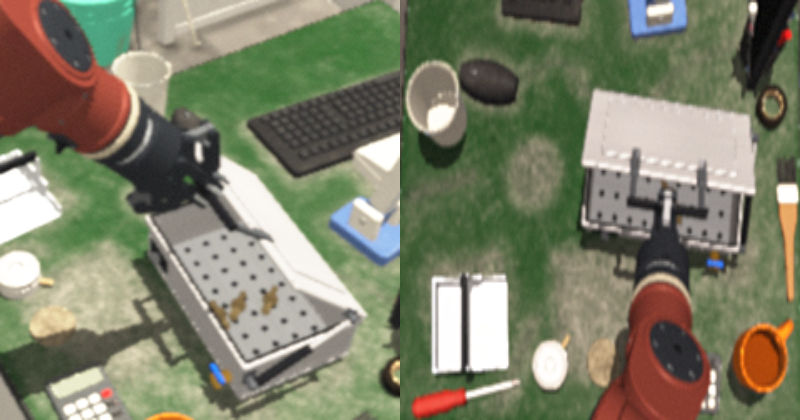

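```bash
python3 -m crank '[[0,[0,0,0],[0,0,0]],[0,[0,0,0],[0,0,0]],[0,[0,0,0],[0,0,0]],[0,[0,0,0],[0,0,0]],[0,[0,0,0],[0,0,0]],[0,[0,0,0],[0,0,0]],[0,[0,0,0],[0,0,0]],[0,[0,0,0],[0,0,0]]]'
python3 -c "
from station import *
print(sign_off())"
```

```text
time_s: 23.8
tcp_pos: [550.2, -139.4, 243.0]
eef_rot: [[0.766, -0.098, 0.635], [-0.072, -0.995, -0.066], [0.639, 0.005, -0.769]]
contact_force: [-5.1, 1.4, 3.8]
finger_gap: 10.2
the job is handed in; nothing more can be done
None
```

The wash tank is loaded, and the gripper is holding the lid at about 0.78 rad (45°) with the arm still. I handed the job in at 23.8 s; the sign-off gives no verdict, so the checks below are my own.

- **Lid opened:** I caged the handle bar with the fingers and swung the lid past its balance point. It stood at its stop by itself after I let go.
- **Fittings tipped:** I tipped the tray about 62° over the tank. The last picture shows all three fittings on the tank floor, and the load on the wrist dropped by about 1.5 N, which matches their weight.
- **Tray returned:** it stands upright and empty where it started, with the gripper clear of it.
- **Lid drawn down:** the bar is gripped 224 mm from the hinge, as it should be. The opening reads 10.2 mm on the 12 mm bar; the tray's 10 mm bar also read low, at about 9 mm. The wrist force was about 6–9 N.
- **Cap, stone, brush, beaker:** they show no visible shift in the last picture. I judged this by eye and did not measure it.

No check failed.

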